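# Seat the telescoping spring gauge and hold it at its mark

### The arm

A 6-joint arm with a two-finger parallel gripper is mounted at the origin on a cart in front of the work surface, level with it; the furniture and walls round the work are solid. World frame = base frame: x ahead of the robot, y to its left, z up, the work surface at z = 0. Lengths are in m, angles in rad, forces in N, time in s.
With the tool pointing down it reaches from about 0.3 to 0.75 m from the base axis. Payload 8.5 kg.
Tool frame: the origin (TCP) lies at the very end of the fingers, on their centre line; the grasp point (between the pads) lies 19 mm behind it; z points along the fingers, y is the direction in which the jaws open and shut (so a half turn about z gives the same grasp; the last joint's range is limited). The gripper opens to 85 mm and grips with 20 to 120 N. Pads are 22 mm wide; open, the fingers measure 114 mm over their backs; the gripper's body (76 mm by 85 mm) begins 54 mm behind the grasp point. The pads swing forward as they close: fully open they stand 13 mm farther back than shut.
Start: joints at [-1.319, 0.381, 1.297, -0, 1.464, -0.215], TCP at [0.248, -0.491, 0.231] pointing down, gripper open.
Joint ranges: [-3.11, 3.11], [-0.89, 2.33], [0.22, 2.48], [-1.42, 4.56], [0.17, 2.85], [-2.88, 2.88]. Speed limits (rad/s): [2.39, 2.39, 3.14, 3.14, 3.14, 3.14].

### API

Orientations are given as a unit quaternion [w, x, y, z].
In Python, from bench import env gives the robot as it stands. The module is installed in compiled form; this text tells all that it offers.
- The arm moves only by the shell command python3 -m jog 'ROWS' [FORCE]. ROWS is JSON, a list that holds one entry, the list of rows, each a list of 7 numbers: the turn, a rotation vector about the world's x, y, z in degrees, then the shift along the world's x, y, z in m, then the finger opening in m, from 0 to 0.0854. A call has 1 to 12 rows; each row shifts and turns the commanded pose from where the row before left it; what a row does not reach is not made up. A row lasts 1/10 s, in which the tool goes at most 50 mm and 8.59 degrees, less where a joint would pass 70% of its speed; a pose out of reach is approached as far as the arm can. A call with a gripper value outside its range is refused whole. The fingers move at their own pace and stop on an object; FORCE is the grip in N (left out, the last holds). Time passes only in rows, so rows that do not move let the fingers close. It gives the time, the measured TCP pose, the force and the opening at its end, in the units of the state.
- env.read_state(): the state, without advancing time (a new reading comes with each control period).
- env.capture(name): name is "scene" or "top"; returns the picture (480x640x3 uint8, red, green, blue); there is no depth.
- env.get_calibration(name): a dict with "intrinsics" (3x3 intrinsics, pixels), "extrinsics" (4x4, takes a point from camera to world coordinates). Camera axes: x right, y up, looking along -z (the intrinsics and any distortion apply to the point x, -y, -z); pixel columns grow to the right and rows downward; lengths in m; the calibration is good to about 2 mm. A picture is of the moment at which its call begins. get_calibration takes no time and is no camera call.
- env.sign_off(): hands the job in, once; it reports no verdict.
The state is a dict: "t": time; "joints": joint angles; "dq": joint speeds; "joint_efforts": joint torques, N m; "ee_pos": TCP position; "eef_rot": TCP orientation; "force": force on the tool from outside, world axes, zero at the start; "wrist_torque": the same for the moment, N m; "width": finger opening in m.
Only numpy, scipy, OpenCV 4.12 (cv2) and the standard library are available. Lean on these libraries where they do the work, as an engineer would, in place of code of your own. Each camera call takes 0.05 s, during which the arm holds its last target.

### The job

Lay the loose telescoping gauge in the blue cradle, turned so that the collar at its plain end (the end without the knob) drops into the gap at the closed end wall and its black knob sticks out of the open end, and let go of it. Then take the black knob and pull the plunger straight out against its spring until about half of the orange band shows at the tube's mouth, and finish while holding it there, the tube still lying in the cradle. Leave the other things on the bench where they are.

Things in the scene. Friction and masses are not known exactly. Their poses are not given: they have to be found in the camera images.
- gauge_mid (a point): Centre of the loose telescoping gauge: on its axis, half-way along its aluminium tube (26 mm diameter, 120 mm long). x runs along the gauge towards its black knob. It lies level, axis 21 mm above the bench. Between its two collars the bare tube can be gripped crosswise from above.
- tail_collar (a point): Centre of the gauge's tail collar, 55 mm behind gauge_mid on the axis, at the end away from the knob: dark steel, 42 mm square, 10 mm thick along the axis. A second collar like it stands at the tube's mouth, 55 mm ahead of gauge_mid. They keep the gauge from rolling.
- knob_grip (a point): Middle of the black round knob on the plunger, on the axis, 84 mm ahead of gauge_mid with the plunger in; it moves out with the plunger. Knob 16 mm in diameter, 40 mm long, with a 24 mm lip, 6 mm thick, at its outer end. The 12 mm steel rod behind it carries an orange band 14 mm long, hidden in the tube at first.
- plunger (a joint): How far the plunger is pulled out, m: 0 in (it springs back if let go), end stop at 0.075. The spring pulls it in with 2.4 N at 0, plus 0.12 N per mm (8 N at 0.047). The orange band begins to show at the tube's mouth at 0.040, half of it shows at 0.047, all at 0.054.
- gauge: The whole telescoping gauge with its plunger, about 0.38 kg; origin and axes are those of gauge_mid.
- cradle: Blue cradle on a dark 150x86x10 mm plate, fixed to the bench. Origin at bench height under the middle of the seat; x = the way the gauge's knob must point and is pulled; z up. The gauge lies in it with gauge_mid at (0, 0, 45 mm), its x along the cradle's. Two 10 mm thick saddles at x = -41 and +30 mm have slots open at the top, 31 mm wide, floors 32 mm and rounded tops 57 mm above the bench.
- cradle_gap (a point): Middle of the cradle's 18 mm gap, 55 mm behind the cradle's origin and 45 mm above the bench, between the closed blue end wall (57 mm high) and the first saddle. The tail collar goes here with 4 mm play each way, so on pulling, the tube slides up to 8 mm before the collar bears on the saddle. Between the two saddles fingers have room beside the tube, down to the plate.
- tape_1: Bystander, loose, to be left alone: roll of yellow-cream tape lying flat, 104x102x25 mm; origin at the centre of its underside.
- polish_bar: Bystander, loose, to be left alone: red-brown polishing bar, 43x106x33 mm; origin at the centre of its underside.
- block_b: Bystander, loose, to be left alone: red-brown wood rubbing block, 36x90x27 mm; origin at the centre of its underside.
- coupler_c: Bystander, loose, to be left alone: brass-coloured air coupler, 26x88x26 mm, lying; origin at the centre of its underside.
- flap_b: Bystander, loose, to be left alone: red-brown flap wheel on a thin shank, 41x65x41 mm; origin at the centre of its underside.

How it is judged:
By the outcome, as a careful person would: the job done as asked, in the order asked, and still so for the second after the job is handed in, while the arm keeps its last pose, push and grip.
It also fails if it takes over 45 s, if anything falls off the work surface, if the arm or the gripper's body presses on something with over 40 N, if the wrist force passes 120 N, or if a joint passes its speed limit or range.

## Working session

There is one attempt and no reset: what is moved stays moved. The work goes in short steps, Python scripts to look and compute and a shell command to move; the robot and the scene stay as the last step left them, time stands still between calls to the robot, and variables do not carry over. Pictures are saved under pics/ and viewed, and the job is handed in when it is done.

```bash
mkdir -p pics
python3 - <<'E'
from bench import env
import cv2,numpy as np
s=env.read_state();print({k:np.round(v,3).tolist() for k,v in s.items()})
for n in("scene","top"):
    im=env.capture(n);cv2.imwrite(f"pics/{n}0.png",im[:,:,::-1]);c=env.get_calibration(n);print(n,{k:np.round(v,4).tolist() if not isinstance(v,str) else v for k,v in c.items()})
E
```

```text
{'t': 0.0, 'joints': [-1.319, 0.381, 1.298, 0.0, 1.464, -0.215], 'dq': [-0.001, -0.0, 0.001, -0.001, 0.0, -0.001], 'joint_efforts': [-0.0, -44.846, -23.127, -0.0, 0.005, 0.0], 'ee_pos': [0.247, -0.491, 0.231], 'eef_rot': [-0.001, 0.973, 0.231, -0.0], 'force': [-0.236, -0.213, 0.394], 'wrist_torque': [-0.007, 0.008, -0.011], 'width': 0.085}
scene {'intrinsics': [[536.3013, 0.0, 319.2885], [0.0, 536.3013, 237.0121], [0.0, 0.0, 1.0]], 'extrinsics': [[-0.6944, 0.4636, -0.5504, 0.0191], [-0.7194, -0.4665, 0.5146, 0.4725], [-0.0182, 0.7533, 0.6575, 0.6661], [0.0, 0.0, 0.0, 1.0]]}
top {'intrinsics': [[460.1593, 0.0, 320.9948], [0.0, 460.1593, 242.2657], [0.0, 0.0, 1.0]], 'extrinsics': [[-0.0065, 0.9992, -0.0386, 0.4704], [-0.9999, -0.0071, -0.0138, 0.0159], [-0.0141, 0.0385, 0.9992, 0.9894], [0.0, 0.0, 0.0, 1.0]]}
```

View pics/top0.png

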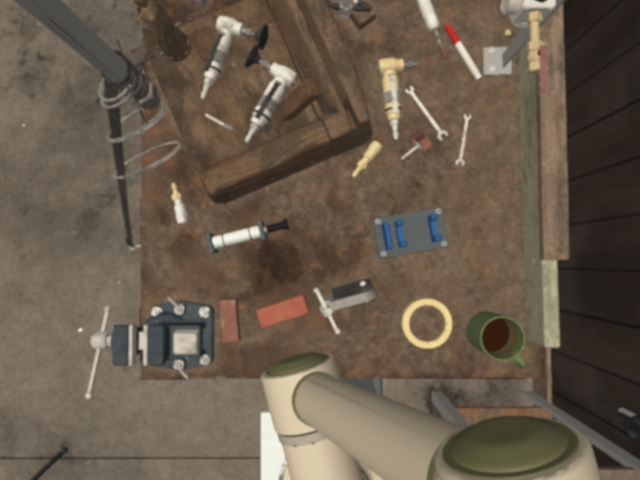

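View pics/scene0.png

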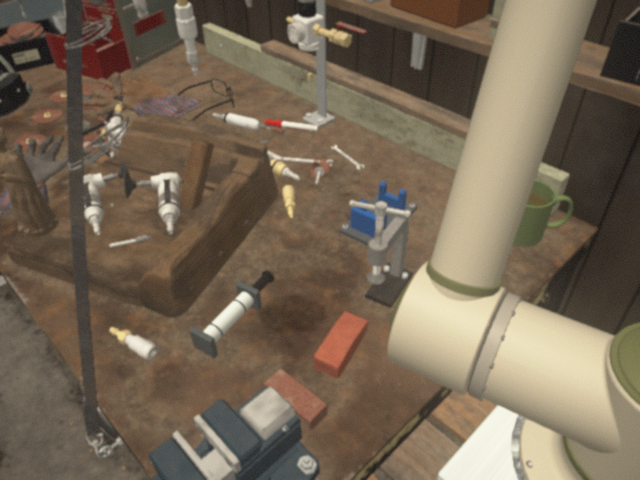

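The gauge lies at about (238,237) in the top view, with its tail at (212,242) and knob at (280,226). The cradle is at (411,233), with its end wall on the left, so its x points right. I'll zoom in.

```bash
cat > h.py <<'E'
from bench import env
import cv2,numpy as np
from scipy.spatial.transform import Rotation as R
def cal(n):
    c=env.get_calibration(n);return np.array(c["intrinsics"]),np.array(c["extrinsics"]),c
def px2w(n,u,v,z):
    K,E,_=cal(n);d=E[:3,:3]@np.array([(u-K[0,2])/K[0,0],-(v-K[1,2])/K[1,1],-1]);o=E[:3,3];return o+d*(z-o[2])/d[2]
def w2px(n,P):
    K,E,_=cal(n);p=(np.atleast_2d(P)-E[:3,3])@E[:3,:3];return np.c_[K[0,2]+K[0,0]*p[:,0]/-p[:,2],K[1,2]-K[1,1]*p[:,1]/-p[:,2]]
def crop(src,dst,u0,v0,w,h,s):
    im=cv2.imread(src)[v0:v0+h,u0:u0+w];im=cv2.resize(im,None,fx=s,fy=s,interpolation=cv2.INTER_CUBIC)
    for i in range(0,w,10):
        cv2.putText(im,str(u0+i),(i*s,8),0,.3,(0,255,255),1);cv2.line(im,(i*s,10),(i*s,15),(0,255,255),1)
    for i in range(0,h,10):
        cv2.putText(im,str(v0+i),(0,i*s+4),0,.3,(0,255,255),1)
    cv2.imwrite(dst,im)
def st():
    s=env.read_state();print(s["t"],np.round(s["ee_pos"],4),np.round(s["eef_rot"],4),"F",np.round(s["force"],2),"w",round(float(s["width"]),4),"q",np.round(s["joints"],2));return s
E
python3 -c "
from h import *
print(cal('top')[2].keys())
crop('pics/top0.png','pics/g0.png',200,205,100,60,8)
crop('pics/top0.png','pics/c0.png',365,200,95,60,8)"
```

```text
dict_keys(['intrinsics', 'extrinsics'])
```

View pics/g0.png

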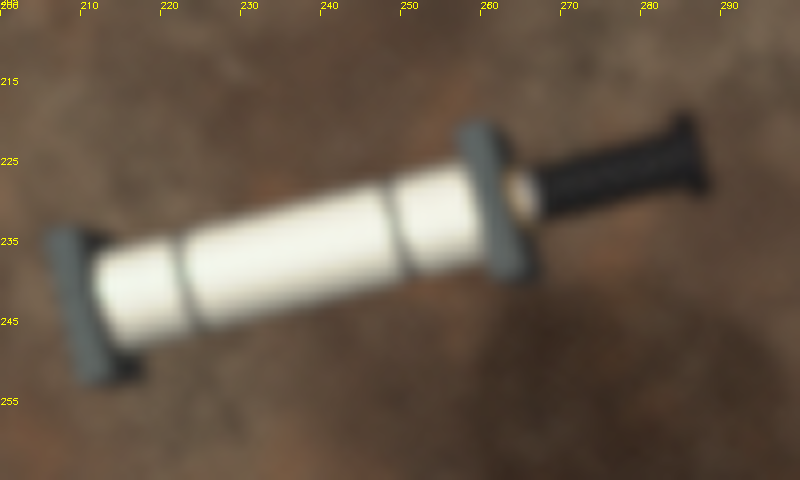

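View pics/c0.png

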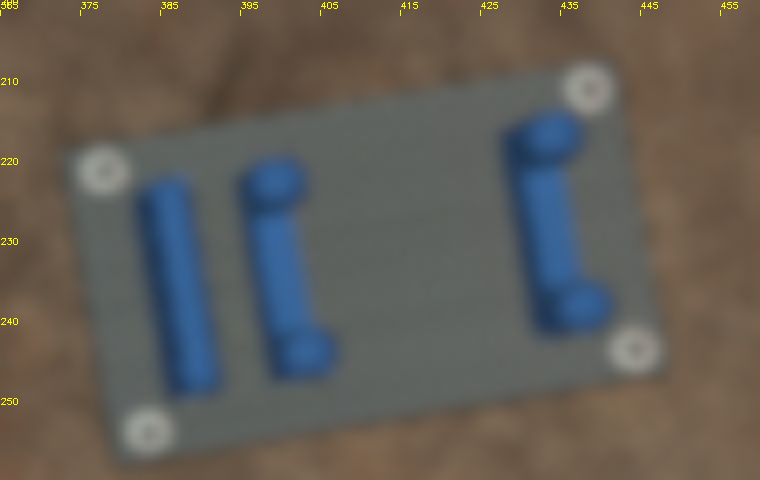

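```bash
cat > m0.py <<'E'
from h import *
def g(u0,v0,x,y): return u0+x/8-0.45, v0+y/8-0.45
G=lambda x,y,z:px2w('top',*g(200,205,x,y),z)
C=lambda x,y,z:px2w('top',*g(365,200,x,y),z)
t=G(82,305,42);f=G(493,201,42);print('collars',t,f,np.linalg.norm(f-t));m=(t+f)/2;print('mid',m,'ang',np.degrees(np.arctan2(*(f-t)[1::-1])))
a=G(190,283,24);b=G(400,228,24);print('axis pts',a,b,np.degrees(np.arctan2(*(b-a)[1::-1])))
k=G(685,155,21);print('lip',k,np.linalg.norm((k-m)[:2]))
sc=[C(103,170,10),C(588,88,10),C(148,431,10),C(633,350,10)];
sc=[C(x,y,.011) for x,y in[(103,170),(588,88),(148,431),(633,350)]];print('screws mid',np.mean(sc,0))
s1=(C(275,183,.055)+C(309,352,.055))/2;s2=(C(551,137,.055)+C(582,304,.055))/2
print('sad',s1,s2,np.linalg.norm(s2-s1));d=(s2-s1)/np.linalg.norm(s2-s1);print('orig',s1+d*.041,s2-d*.03,np.degrees(np.arctan2(d[1],d[0])))
for p in((sc[1]-sc[0]),(sc[3]-sc[2])): print(np.linalg.norm(p),np.degrees(np.arctan2(p[1],p[0])))
E
sed -i 's/,42)/,.042)/g;s/,24)/,.024)/g;s/155,21)/155,.021)/' m0.py
python3 m0.py
```

```text
collars [0.50779396 0.25896421 0.042     ] [0.5339296  0.15249782 0.042     ] 0.10962738129912473
mid [0.52086178 0.20573101 0.042     ] ang -76.2076227079283
axis pts [0.51410079 0.23506103 0.024     ] [0.52819856 0.17963246 0.024     ] -75.72989402514693
lip [0.5471253  0.10472516 0.021     ] 0.10436453036323472
screws mid [ 0.52870082 -0.16087211  0.011     ]
sad [ 0.52422885 -0.13370487  0.055     ] [ 0.53564947 -0.20327725  0.055     ] 0.07050352234235542
orig [ 0.5308703  -0.17416338  0.055     ] [ 0.53078988 -0.17367346  0.055     ] -80.67777848077907
0.13060084277316547 -80.81193140529187
0.13017622188997732 -80.89600088942052
```

```bash
cat > ov.py <<'E'
from h import *
import sys
def T(x,y,a):
    c,s=np.cos(np.radians(a)),np.sin(np.radians(a));return lambda P:np.array([[x+c*p[0]-s*p[1],y+s*p[0]+c*p[1],p[2]] for p in P])
gm=T(.521,.2055,-76.1);cm=T(.5308,-.174,-80.8)
sq=lambda x:[(x,-.021,0),(x,.021,0),(x,.021,.042),(x,-.021,.042)]
im=cv2.imread(sys.argv[1]);n=sys.argv[2];S=4
u0,v0,w,h=map(int,sys.argv[4:8]);im=cv2.resize(im[v0:v0+h,u0:u0+w],None,fx=S,fy=S,interpolation=cv2.INTER_CUBIC)
def poly(P,c,cl=True):
    q=((w2px(n,P)-[u0,v0]+.5)*S).astype(int);cv2.polylines(im,[q.reshape(-1,1,2)],cl,c,1)
for x in(-.06,-.05,.05,.06):poly(gm(sq(x)),(0,255,0))
poly(gm([(-.06,0,.021),(.107,0,.021)]),(0,0,255),False)
for x in(-.046,-.036,.025,.035):poly(cm([(x,-.0155,.055),(x,-.0155,.032),(x,.0155,.032),(x,.0155,.055)]),(0,255,255),False)
poly(cm([(-.055,0,.045),(.13,0,.045)]),(0,0,255),False)
cv2.imwrite(sys.argv[3],im)
E
python3 ov.py pics/scene0.png scene pics/o1.png 180 170 200 150
python3 ov.py pics/scene0.png scene pics/o2.png 320 160 120 130
```

```text
(no output)
```

View pics/o1.png

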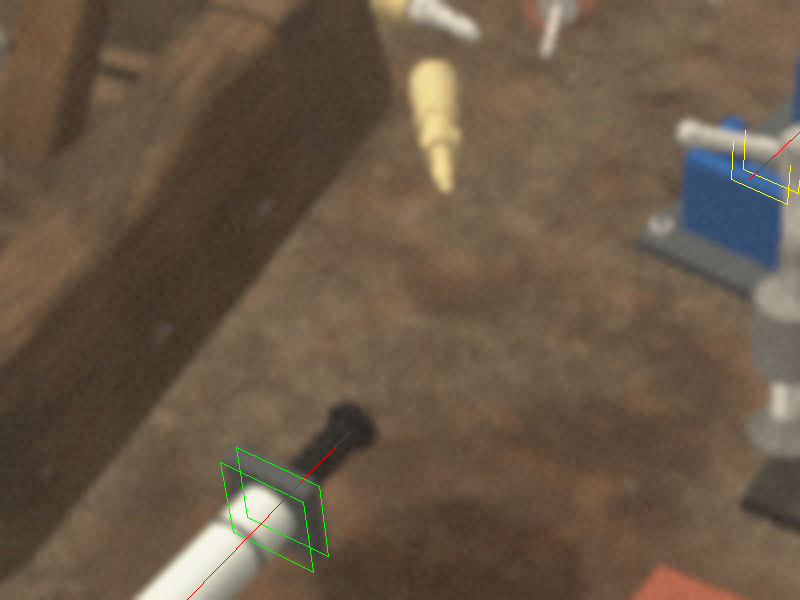

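View pics/o2.png

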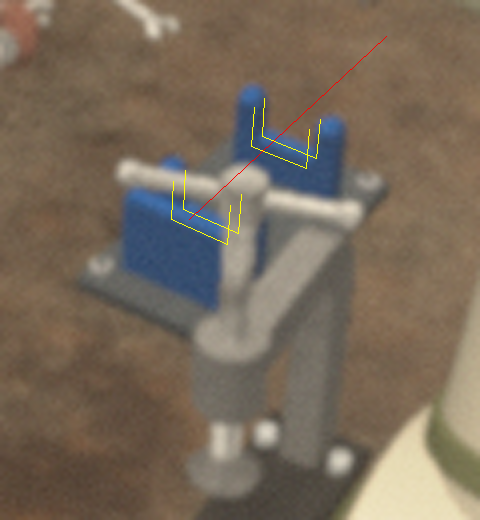

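Run:
```python
from h import *
b=px2w('scene',395,290,0);print('press base',b, 'post top-view base', px2w('top',352,291,0))
for z in(.1,.12,.14,.16,.18):print(z,px2w('scene',380,204,z),px2w('top',326,310,z))
for z in(0,.05,.08): print('tray',z,px2w('top',240,188,z),px2w('scene',165,305,z))
s=st();print(R.from_quat(np.roll(s['eef_rot'],-1)).as_matrix().round(3))
```

```text
press base [ 0.38776728 -0.04458046  0.        ] post top-view base [ 0.40374839 -0.03609747  0.        ]
0.1 [ 0.48098006 -0.10439095  0.1       ] [0.37434302 0.01945389 0.1       ]
0.12 [ 0.46466111 -0.08401131  0.12      ] [0.37650284 0.0193745  0.12      ]
0.14 [ 0.44834215 -0.06363167  0.14      ] [0.37866267 0.01929512 0.14      ]
0.16 [ 0.4320232  -0.04325203  0.16      ] [0.3808225  0.01921574 0.16      ]
0.18 [ 0.41570425 -0.02287239  0.18      ] [0.38298232 0.01913636 0.18      ]
tray 0 [0.62757123 0.20439562 0.        ] [0.63496976 0.25106518 0.        ]
tray 0.05 [0.61962827 0.19487126 0.05      ] [0.5887383  0.26768455 0.05      ]
tray 0.08 [0.61486249 0.18915665 0.08      ] [0.56099942 0.27765617 0.08      ]
0.1 [ 0.2474 -0.4909  0.2308] [-7.000e-04  9.729e-01  2.313e-01 -0.000e+00] F [-0.15  0.97  0.57] w 0.0851 q [-1.32  0.38  1.3  -0.    1.46 -0.22]
[[ 0.893  0.45  -0.   ]
 [ 0.45  -0.893  0.001]
 [ 0.    -0.001 -1.   ]]
```

The press by the bench is about 0.22 m tall at (0.39, 0.0), so I'm routing at z≈0.30 and x≥0.45.

```bash
python3 -m jog '[[[0,0,0,0.033,0.033,0.012,0.085],[0,0,0,0.033,0.033,0.012,0.085],[0,0,0,0.033,0.033,0.012,0.085],[0,0,4,0.033,0.033,0.012,0.085],[0,0,4,0.033,0.034,0.012,0.085],[0,0,4,0.033,0.034,0.01,0.085],[0,0,6,0.006,0.041,0,0.085],[0,0,6,0.006,0.041,0,0.085],[0,0,6,0.006,0.041,0,0.085],[0,0,6,0.006,0.042,0,0.085],[0,0,6,0.006,0.042,0,0.085],[0,0,6,0.006,0.042,0,0.085]]]' 40
```

```text
t: 1.3
ee_pos: [0.4813, -0.0404, 0.3011]
eef_rot: [-0.0, 0.793, 0.609, -0.0]
force: [1.1, -0.6, -0.3]
width: 0.0853
```

```bash
python3 -m jog '[[[0,0,6,0.006,0.042,0,0.085],[0,0,6,0.006,0.042,0,0.085],[0,0,6,0.006,0.042,0,0.085],[0,0,6,0.006,0.042,0,0.085],[0,0,6,0.006,0.042,0,0.085],[0,0,5,0.006,0.042,0,0.085],[0,0,0,0,0,-0.05,0.085],[0,0,0,0,0,-0.05,0.085],[0,0,0,0,0,-0.05,0.085],[0,0,0,0,0,0,0.085]]]'
python3 - <<'E'
from h import *
s=st();print(R.from_quat(np.roll(s['eef_rot'],-1)).as_matrix().round(4))
for n in('top','scene'):cv2.imwrite(f'pics/{n}1.png',env.capture(n)[:,:,::-1])
a=np.hstack([cv2.imread('pics/top1.png')[100:340,130:430],cv2.imread('pics/scene1.png')[200:440,120:420]]);cv2.imwrite('pics/b1.png',a)
E
```

```text
t: 2.3
ee_pos: [0.5142, 0.2093, 0.1456]
eef_rot: [-0.005, 0.575, 0.818, -0.005]
force: [0.3, 0.7, 0.1]
width: 0.0846
2.3 [0.5142 0.2093 0.1456] [-0.0046  0.5754  0.8179 -0.0046] F [0.32 0.65 0.11] w 0.0846 q [ 0.17  0.47  1.41 -0.    1.27 -0.17]
[[-0.3379  0.9411 -0.0129]
 [ 0.9412  0.3379 -0.0023]
 [ 0.0022 -0.0129 -0.9999]]
```

View pics/b1.png

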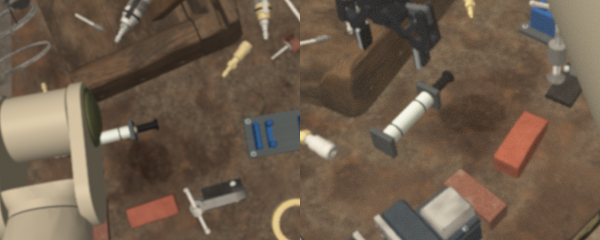

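```bash
python3 -m jog '[[[0,0,-5.7,0.0055,0.001,-0.03,0.085],[0,0,0,0,0,-0.03,0.085],[0,0,0,0,0,-0.02,0.085],[0,0,0,0,0,0,0.085],[0,0,0,0,0,0,0.085]]]'
python3 - <<'E'
from h import *
s=st();print(R.from_quat(np.roll(s['eef_rot'],-1)).as_matrix().round(4))
for n in('scene',):cv2.imwrite(f'pics/{n}2.png',env.capture(n)[:,:,::-1])
E
python3 ov.py pics/scene2.png scene pics/o3.png 150 210 150 150
```

```text
t: 2.9
ee_pos: [0.5246, 0.2111, 0.074]
eef_rot: [0.001, 0.615, 0.788, 0.002]
force: [0.2, -0.1, 0.3]
width: 0.0851
2.9 [0.5246 0.2111 0.074 ] [0.0014 0.6154 0.7882 0.0016] F [ 0.17 -0.12  0.28] w 0.0851 q [ 0.17  0.56  1.48  0.    1.09 -0.07]
[[-2.427e-01  9.701e-01  4.200e-03]
 [ 9.701e-01  2.427e-01  7.000e-04]
 [-3.000e-04  4.200e-03 -1.000e+00]]
```

View pics/o3.png

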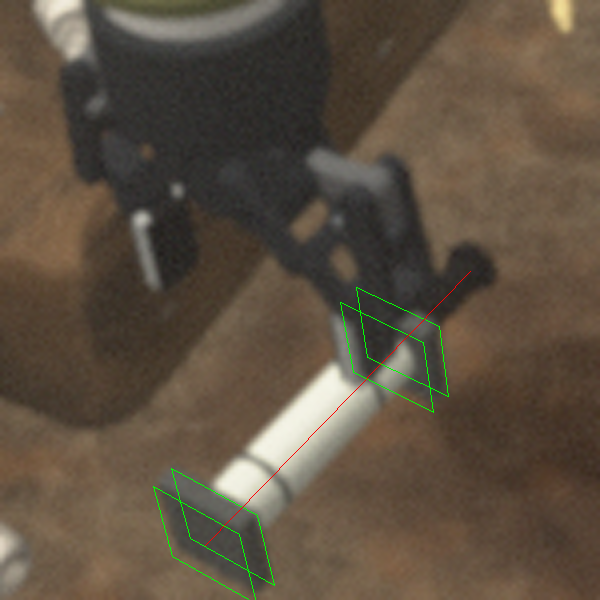

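```bash
python3 -m jog '[[[0,0,0,-0.0045,-0.001,-0.02,0.085],[0,0,0,0,0,-0.025,0.085],[0,0,0,0,0,-0.016,0.085],[0,0,0,0,0,-0.005,0.085],[0,0,0,0,0,0,0.085],[0,0,0,0,0,0,0.085]]]'
```

```text
t: 3.55
ee_pos: [0.5195, 0.21, 0.0068]
eef_rot: [0.001, 0.615, 0.788, 0.001]
force: [-0.0, 0.2, -0.4]
width: 0.085
```

```bash
python3 -m jog '[[[0,0,0,0,0,0,0.05],[0,0,0,0,0,0,0.03],[0,0,0,0,0,0,0.02],[0,0,0,0,0,0,0.015],[0,0,0,0,0,0,0.015],[0,0,0,0,0,0,0.015],[0,0,0,0,0,0,0.015]]]' 50;  python3 - <<'E'
from h import *
st()
cv2.imwrite(f'pics/scene3.png',env.capture('scene')[200:400,120:340][:,:,::-1])
E
```

```text
t: 4.25
ee_pos: [0.5191, 0.21, 0.0059]
eef_rot: [0.001, 0.615, 0.788, 0.001]
force: [0.3, 1.2, 5.4]
width: 0.0242
4.25 [0.5191 0.21   0.0059] [6.000e-04 6.154e-01 7.883e-01 7.000e-04] F [0.32 1.24 5.38] w 0.0242 q [ 0.17  0.66  1.56  0.    0.93 -0.07]
```

View pics/scene3.png

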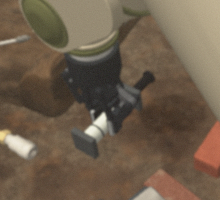

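```bash
python3 -m jog '[[[0,0,0,0,0,0.02,0.015],[0,0,0,0,0,0.04,0.015],[0,0,0,0,0,0.05,0.015],[0,0,0,0,0,0.05,0.015],[0,0,0,0,0,0.05,0.015],[0,0,0,0,-0.02,0.05,0.015],[0,0,0,0,-0.035,0.01,0.015],[0,0,-1,0.002,-0.04,0,0.015],[0,0,-1,0.002,-0.04,0,0.015],[0,0,-1,0.002,-0.04,0,0.015],[0,0,-1,0.002,-0.04,0,0.015],[0,0,-0.8,0.003,-0.04,0,0.015]]]'
```

```text
t: 5.5
ee_pos: [0.5287, -0.0451, 0.2708]
eef_rot: [-0.001, 0.648, 0.762, -0.0]
force: [1.7, 0.5, -4.4]
width: 0.0247
```

```bash
python3 -m jog '[[[0,0,0,0,-0.04,0,0.015],[0,0,0,0,-0.04,0,0.015],[0,0,0,0,-0.03,-0.02,0.015],[0,0,0,0,-0.014,-0.05,0.015],[0,0,0,0,0,-0.05,0.015],[0,0,0,0,0,-0.02,0.015],[0,0,0,0,0,0,0.015],[0,0,0,0,0,0,0.015]]]'
python3 - <<'E'
from h import *
s=st();print(R.from_quat(np.roll(s['eef_rot'],-1)).as_matrix().round(4))
for n in('top','scene'):cv2.imwrite(f'pics/{n}4.png',env.capture(n)[:,:,::-1])
crop('pics/top4.png','pics/t4.png',350,190,150,90,5);crop('pics/scene4.png','pics/s4.png',310,120,160,120,5)
E
```

```text
t: 6.3
ee_pos: [0.5297, -0.1672, 0.134]
eef_rot: [-0.0, 0.648, 0.762, -0.0]
force: [0.1, 0.0, -3.0]
width: 0.024
6.3 [ 0.5297 -0.1672  0.134 ] [-1.000e-04  6.478e-01  7.618e-01 -0.000e+00] F [ 0.13  0.04 -3.01] w 0.024 q [-0.52  0.48  1.44  0.    1.23 -0.68]
[[-1.608e-01  9.870e-01 -2.000e-04]
 [ 9.870e-01  1.608e-01  1.000e-04]
 [ 2.000e-04 -2.000e-04 -1.000e+00]]
```

View pics/t4.png

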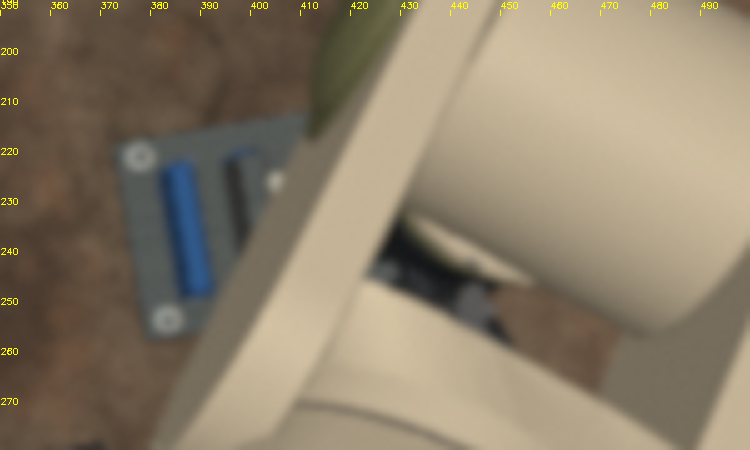

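View pics/s4.png

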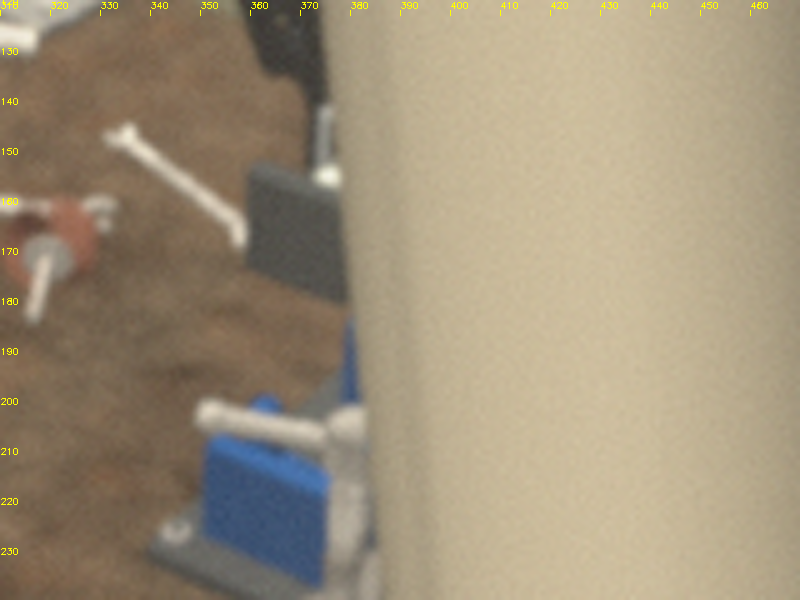

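```bash
python3 - <<'E'
from h import *
s=st();M=R.from_quat(np.roll(s['eef_rot'],-1)).as_matrix();g=-M[:,0];print('gauge yaw',np.degrees(np.arctan2(g[1],g[0])))
l=np.array([-g[1],g[0],0]);mid=s['ee_pos']+.005*g+[0,0,.015]
for x in(-.06,-.05):
  print(x,w2px('scene',[mid+x*g+a*l+[0,0,b] for a,b in((.021,.021),(.021,-.021),(-.021,-.021),(-.021,.021))]).round(1).tolist(), w2px('top',[mid+x*g+a*l+[0,0,b] for a,b in((.021,.021),(-.021,.021))]).round(1).tolist())
E
python3 - <<'E'
import sys;sys.path.insert(0,'.')
from h import *
crop('pics/scene4.png','pics/s4b.png',350,140,40,50,12)
E
```

```text
6.4 [ 0.5302 -0.1674  0.1352] [1.400e-03 6.477e-01 7.619e-01 2.000e-04] F [-0.13 -0.11 -4.06] w 0.0243 q [-0.52  0.48  1.44 -0.    1.23 -0.68]
gauge yaw -80.73835590318802
-0.06 [[357.3, 154.1], [356.6, 174.5], [377.0, 182.6], [378.3, 161.9]] [[397.8, 219.2], [402.0, 242.5]]
-0.05 [[360.5, 151.5], [359.8, 171.9], [380.1, 179.8], [381.5, 159.2]] [[403.4, 218.3], [407.5, 241.5]]
```

View pics/s4b.png

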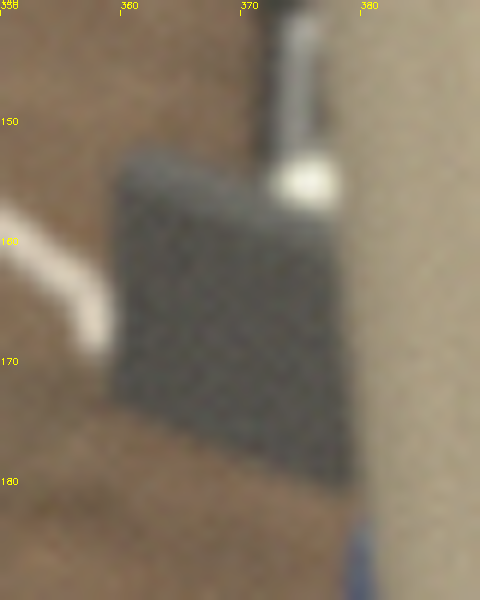

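Run:
```python
from h import *
crop('pics/top4.png','pics/t4b.png',370,205,60,50,12)
crop('pics/scene0.png','pics/s0b.png',340,180,60,60,10)
c=np.radians(-80.8);g=np.array([np.cos(c),np.sin(c),0]);l=np.array([-g[1],g[0],0]);o=np.array([.5308,-.174,0])
for x in(-.074,-.064,-.046): print(x,w2px('scene',[o+x*g+a*l+[0,0,.057] for a in(.0255,-.0255)]).round(1).tolist(),w2px('top',[o+x*g+a*l+[0,0,.057] for a in(.0255,-.0255)]).round(1).tolist())
```

```text
-0.074 [[349.9, 209.6], [373.5, 219.9]] [[382.9, 223.2], [387.2, 248.0]]
-0.064 [[352.9, 206.9], [376.5, 217.0]] [[387.7, 222.4], [392.1, 247.2]]
-0.046 [[358.4, 202.0], [381.8, 211.9]] [[396.5, 220.9], [400.9, 245.7]]
```

View pics/t4b.png

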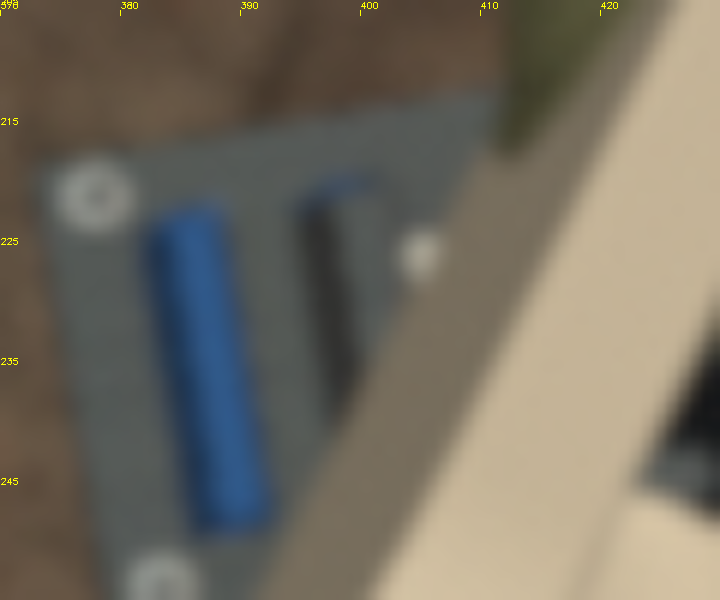

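View pics/s0b.png

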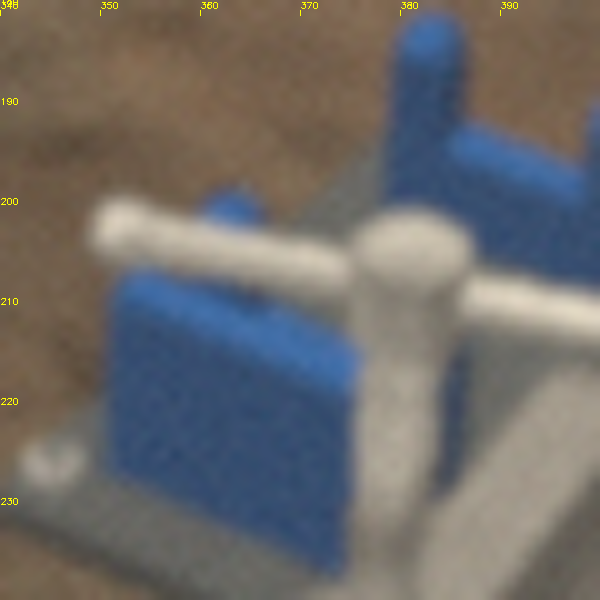

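```bash
python3 -m jog '[[[0,0,0,0,0,-0.03,0.015],[0,0,0,0,0,-0.028,0.015],[0,0,0,0,0,0,0.015],[0,0,0,0,0,0,0.015],[0,0,0,0,0,0,0.015]]]'
cat > look.py <<'E'
from h import *
import sys
k=sys.argv[1]
s=st();M=R.from_quat(np.roll(s['eef_rot'],-1)).as_matrix();g=-M[:,0];print('gauge yaw',np.degrees(np.arctan2(g[1],g[0])))
for n in('top','scene'):cv2.imwrite(f'pics/{n}{k}.png',env.capture(n)[:,:,::-1])
l=np.array([-g[1],g[0],0]);mid=s['ee_pos']+.005*g+[0,0,.015]
Q={n:[w2px(n,[mid+x*g+a*l+[0,0,b] for a,b in((.021,.021),(.021,-.021),(-.021,-.021),(-.021,.021))]) for x in(-.06,-.05)] for n in('top','scene')}
for n,u0,v0,w,h in(('top',370,205,60,50),('scene',340,150,60,80)):
    S=10;im=cv2.resize(cv2.imread(f'pics/{n}{k}.png')[v0:v0+h,u0:u0+w],None,fx=S,fy=S,interpolation=cv2.INTER_CUBIC)
    for q in Q[n]: 
        for p in q: cv2.circle(im,tuple(((p-[u0,v0]+.5)*S).astype(int)),2,(0,0,255),-1)
    cv2.imwrite(f'pics/{n}{k}z.png',im)
a=cv2.imread(f'pics/top{k}z.png');b=cv2.imread(f'pics/scene{k}z.png')
b=cv2.resize(b,(375,500));cv2.imwrite(f'pics/z{k}.png',np.hstack([cv2.resize(a,(425,354)),b[:354]*0+b[:354]]) if 0 else np.hstack([cv2.copyMakeBorder(cv2.resize(a,(425,354)),0,146,0,0,0),b]))
E
python3 look.py 5
```

```text
t: 6.9
ee_pos: [0.5306, -0.1677, 0.0777]
eef_rot: [0.002, 0.648, 0.762, 0.0]
force: [-0.4, -0.1, -4.0]
width: 0.0244
6.9 [ 0.5306 -0.1677  0.0777] [1.800e-03 6.478e-01 7.618e-01 3.000e-04] F [-0.45 -0.11 -4.04] w 0.0244 q [-0.52  0.55  1.5  -0.    1.09 -0.68]
gauge yaw -80.74577273627435
```

View pics/top5z.png

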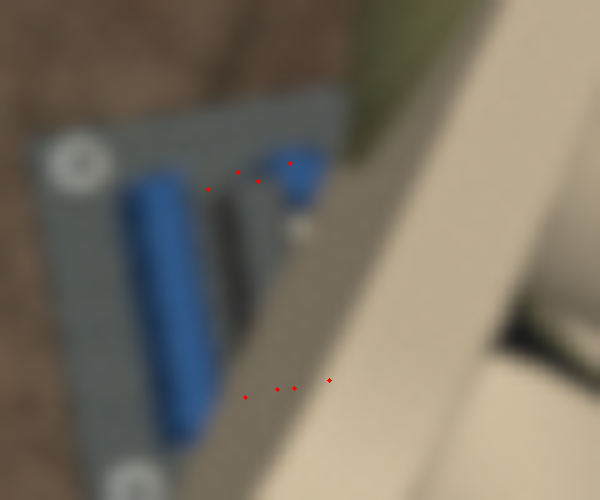

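View pics/scene5z.png

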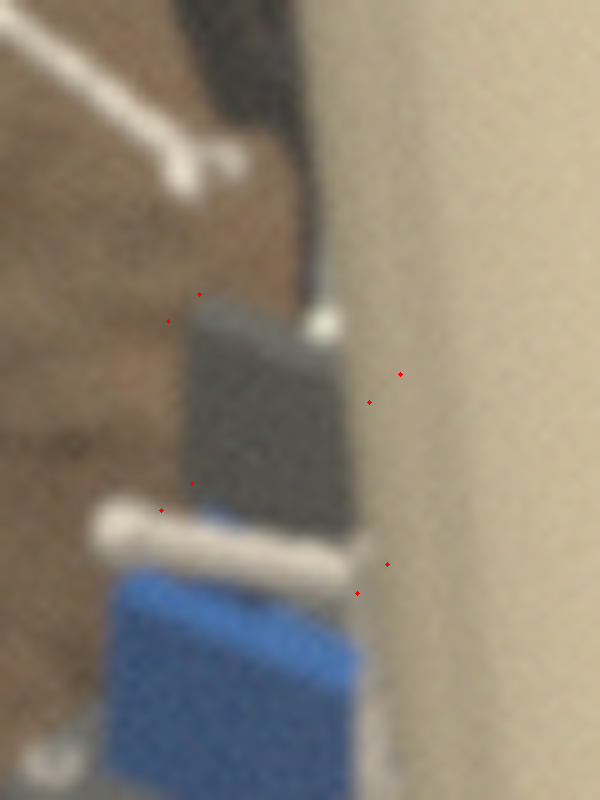

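Run:
```python
from h import *
crop('pics/top5.png','pics/t5b.png',385,215,25,25,24)
c=np.radians(-80.8);g=np.array([np.cos(c),np.sin(c),0]);l=np.array([-g[1],g[0],0]);o=np.array([.5308,-.174,0])
for u,v in((392,223.2),(397.3,222.3)):
  p=px2w('top',u,v,.1137)-o;print(p@g,p@l)
s=st();p=s['ee_pos']-o;print('tcp',p@g,p@l)
```

```text
-0.06436530537587543 0.01935205159132683
-0.0541445981657582 0.01935808421457778
7.0 [ 0.5302 -0.1676  0.0772] [1.500e-03 6.478e-01 7.618e-01 3.000e-04] F [-0.21  0.01 -4.29] w 0.0245 q [-0.52  0.55  1.51 -0.    1.09 -0.68]
tcp -0.006442710565025867 0.0004748302335369795
```

View pics/t5b.png

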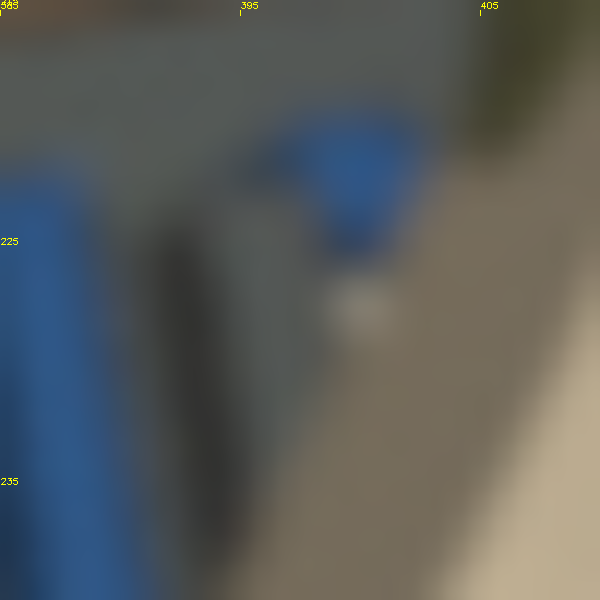

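```bash
python3 -m jog '[[[0,0,0,0.0015,-0.0031,0,0.015],[0,0,0,0,0,-0.006,0.015],[0,0,0,0,0,-0.006,0.015],[0,0,0,0,0,-0.004,0.015],[0,0,0,0,0,0,0.015],[0,0,0,0,0,0,0.015]]]'; python3 look.py 6
```

```text
t: 7.6
ee_pos: [0.531, -0.1703, 0.0594]
eef_rot: [-0.0, 0.648, 0.762, -0.0]
force: [-0.3, -0.4, -3.5]
width: 0.0242
7.6 [ 0.531  -0.1703  0.0594] [-2.000e-04  6.478e-01  7.618e-01 -0.000e+00] F [-0.29 -0.36 -3.49] w 0.0242 q [-0.52  0.58  1.52  0.    1.05 -0.68]
gauge yaw -80.74993131986719
```

View pics/top6z.png

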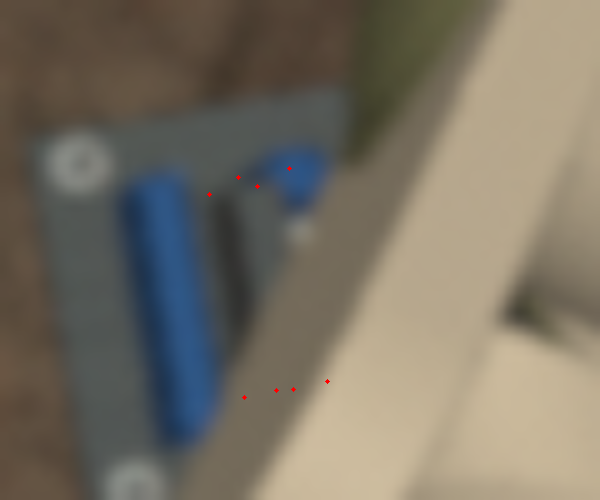

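View pics/scene6z.png

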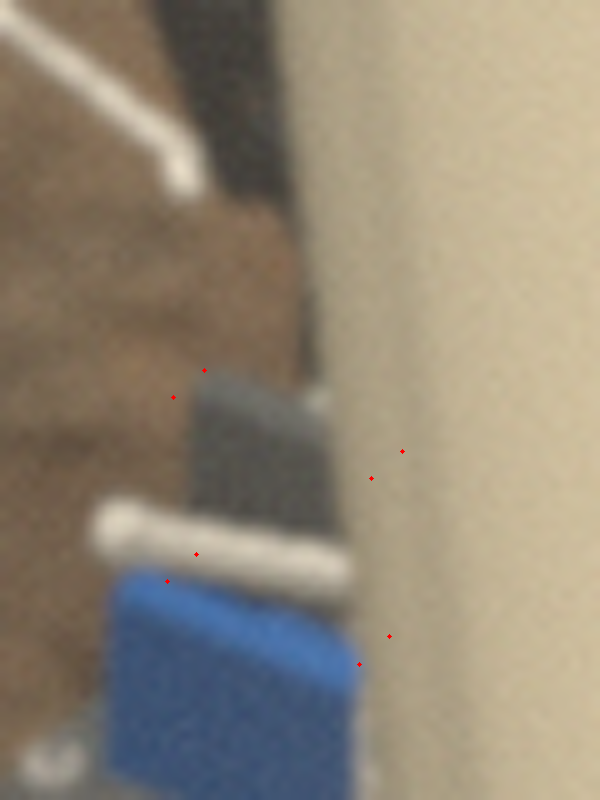

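```bash
python3 -m jog '[[[0,0,0,0,0,-0.006,0.015],[0,0,0,0,0,-0.006,0.015],[0,0,0,0,0,-0.006,0.015],[0,0,0,0,0,-0.004,0.015],[0,0,0,0,0,-0.002,0.015],[0,0,0,0,0,0,0.015]]]'
```

```text
t: 8.3
ee_pos: [0.5309, -0.1703, 0.0353]
eef_rot: [-0.0, 0.648, 0.762, -0.0]
force: [0.6, 0.3, -3.5]
width: 0.0245
```

```bash
python3 -m jog '[[[0,0,0,0,0,-0.002,0.015],[0,0,0,0,0,-0.0015,0.015],[0,0,0,0,0,-0.001,0.015],[0,0,0,0,0,0,0.015]]]';python3 look.py 7
```

```text
t: 8.7
ee_pos: [0.531, -0.1703, 0.031]
eef_rot: [-0.0, 0.648, 0.762, -0.0]
force: [-0.2, -0.4, -3.5]
width: 0.0243
8.7 [ 0.531  -0.1703  0.031 ] [-1.000e-04  6.478e-01  7.618e-01 -0.000e+00] F [-0.17 -0.42 -3.54] w 0.0243 q [-0.52  0.62  1.54  0.    0.98 -0.68]
gauge yaw -80.75587457410644
```

View pics/z7.png

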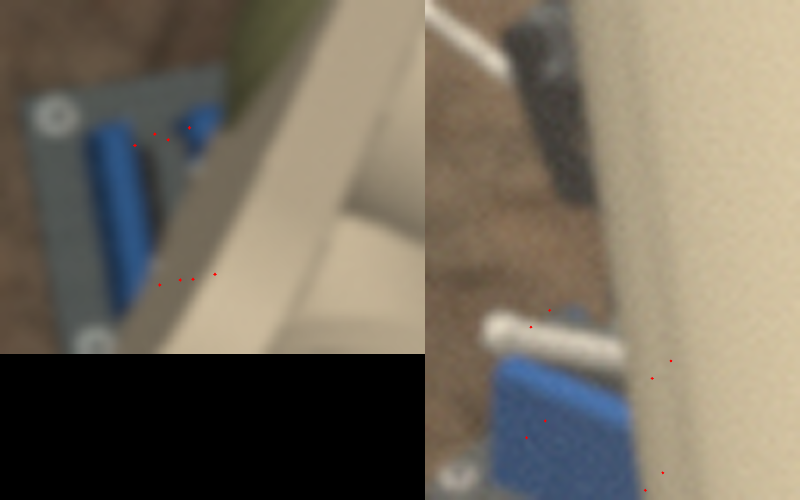

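```bash
python3 -m jog '[[[0,0,0,0,0,-0.001,0.015],[0,0,0,0,0,-0.001,0.015],[0,0,0,0,0,0,0.015]]]'
```

```text
t: 9.1
ee_pos: [0.5311, -0.1703, 0.0298]
eef_rot: [0.0, 0.648, 0.762, 0.0]
force: [-3.5, 1.6, 3.5]
width: 0.0243
```

```bash
python3 -m jog '[[[0,0,0,0,0,0,0.035],[0,0,0,0,0,0,0.05],[0,0,0,0,0,0,0.06],[0,0,0,0,0,0,0.07]]]'; python3 -m jog '[[[0,0,0,0,0,0.02,0.07],[0,0,0,0,0,0.04,0.07],[0,0,0,0,0,0.04,0.07],[0,0,0,-0.01,-0.04,0.03,0.06],[0,0,0,-0.01,-0.05,0.0,0.05],[0,0,0,0.03,-0.03,0.0,0.05],[0,0,0,0,0,0,0.05]]]'; python3 look.py 8; python3 -c "
from h import *
crop('pics/top8.png','pics/t8.png',365,190,110,80,7);crop('pics/scene8.png','pics/s8.png',330,120,120,100,6)"
```

```text
t: 9.5
ee_pos: [0.5311, -0.1704, 0.0291]
eef_rot: [0.0, 0.648, 0.762, 0.0]
force: [-0.1, 0.5, -0.5]
width: 0.0703
t: 10.2
ee_pos: [0.5427, -0.2924, 0.158]
eef_rot: [0.001, 0.649, 0.761, -0.0]
force: [-0.6, 0.8, -1.1]
width: 0.0499
10.2 [ 0.5427 -0.2924  0.158 ] [ 1.100e-03  6.491e-01  7.607e-01 -1.000e-04] F [-0.62  0.81 -1.14] w 0.0499 q [-0.69  0.55  1.22 -0.    1.37 -0.84]
gauge yaw -80.94020445653629
```

View pics/t8.png

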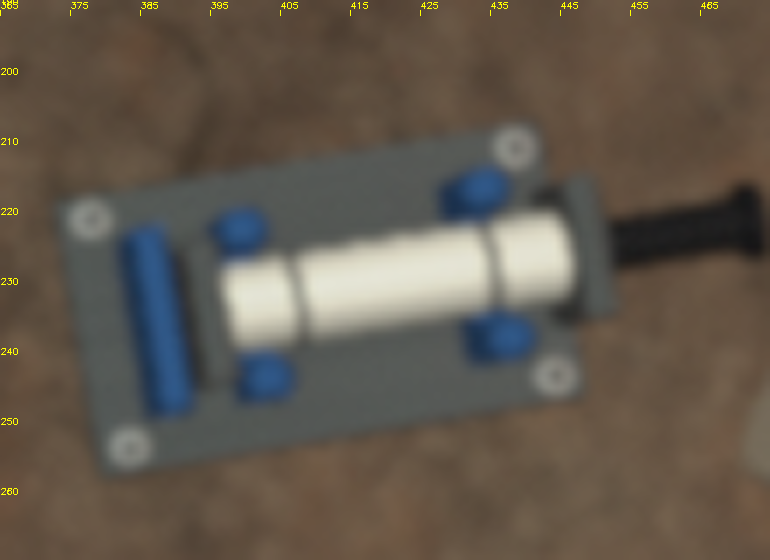

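View pics/s8.png

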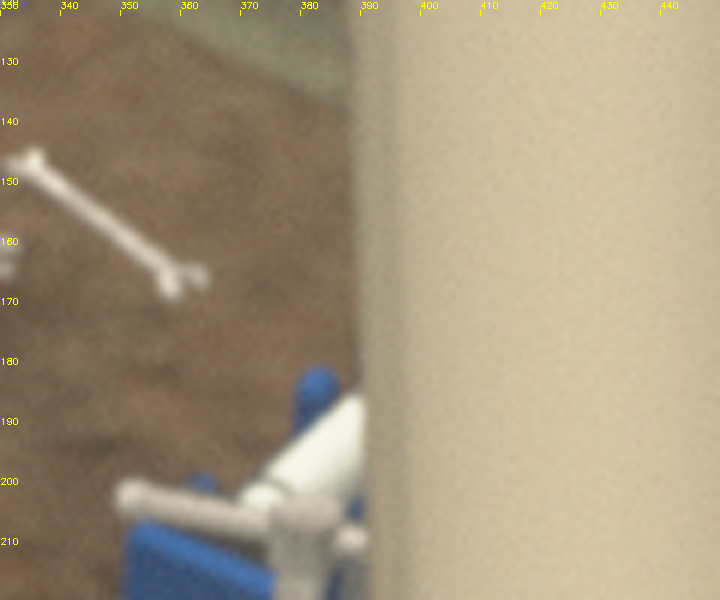

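Run:
```python
from h import *
c=np.radians(-80.8);g=np.array([np.cos(c),np.sin(c),0]);l=np.array([-g[1],g[0],0]);o=np.array([.5308,-.174,0])
crop('pics/top8.png','pics/t8b.png',435,205,45,40,16)
def P(n,x,y,z):
  p=px2w('top',365+x/7-.45,190+y/7-.45,z)-o;print(n,'axial',round(p@g*1e3,1),'lat',round(p@l*1e3,1))
P('knob start',616,243,.045);P('lip outer',763,222,.045);P('lip inner',735,226,.045);P('knob mid',670,235,.045)
P('front collar outer top',605,245,.066);P('front collar inner top',582,248,.066)
P('tail inner top',222,310,.066);P('tail outer top',196,314,.066)
s=st();p=s['ee_pos']-o;print('tcp',p@g,p@l)
p=np.array([.5311,-.1704,0])-o;print('placing tcp',p@g,p@l)
print('target 84', o+.084*g)
```

```text
knob start axial 67.7 lat 0.3
lip outer axial 111.1 lat -0.8
lip inner axial 102.8 lat -0.6
knob mid axial 83.7 lat -0.0
front collar outer top axial 58.6 lat -0.4
front collar inner top axial 52.0 lat -0.2
tail inner top axial -52.4 lat -0.5
tail outer top axial -59.9 lat -0.4
10.3 [ 0.5413 -0.2888  0.1579] [-5.000e-04  6.481e-01  7.616e-01  0.000e+00] F [-0.63  0.26 -0.66] w 0.0498 q [-0.68  0.55  1.23  0.    1.36 -0.84]
tcp 0.11501680995213859 -0.007999386536944326
placing tcp -0.0035057261979552033 0.0008717131552124683
target 84 [ 0.54423002 -0.25691945  0.        ]
```

View pics/t8b.png

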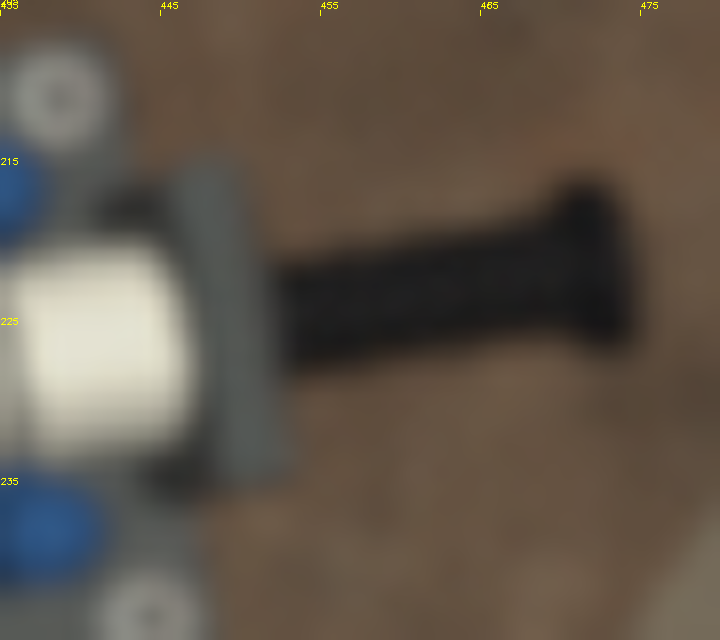

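```bash
python3 -m jog '[[[0,0,0,0.0034,0.031,-0.02,0.05],[0,0,0,0,0,-0.03,0.05],[0,0,0,0,0,0,0.05],[0,0,0,0,0,0,0.05]]]'
```

```text
t: 10.7
ee_pos: [0.5448, -0.2571, 0.1092]
eef_rot: [-0.0, 0.648, 0.762, -0.0]
force: [-1.0, -0.3, -0.2]
width: 0.05
```

```bash
python3 -m jog '[[[0,0,0,0,-0.0008,-0.03,0.05],[0,0,0,0,0,-0.03,0.05],[0,0,0,0,0,-0.015,0.05],[0,0,0,0,0,-0.006,0.05],[0,0,0,0,0,0,0.05],[0,0,0,0,0,0,0.05]]]'
python3 - <<'E'
from h import *
st()
for n in('top','scene'):cv2.imwrite(f'pics/{n}9.png',env.capture(n)[:,:,::-1])
crop('pics/top9.png','pics/t9.png',410,195,90,65,8);crop('pics/scene9.png','pics/s9.png',330,90,130,100,6)
E
```

```text
t: 11.3
ee_pos: [0.5455, -0.2589, 0.0291]
eef_rot: [0.001, 0.648, 0.762, 0.0]
force: [0.0, -0.4, 0.3]
width: 0.0501
11.3 [ 0.5455 -0.2589  0.0291] [1.300e-03 6.478e-01 7.618e-01 1.000e-04] F [ 0.01 -0.38  0.34] w 0.0501 q [-0.64  0.68  1.41 -0.    1.05 -0.8 ]
```

View pics/t9.png

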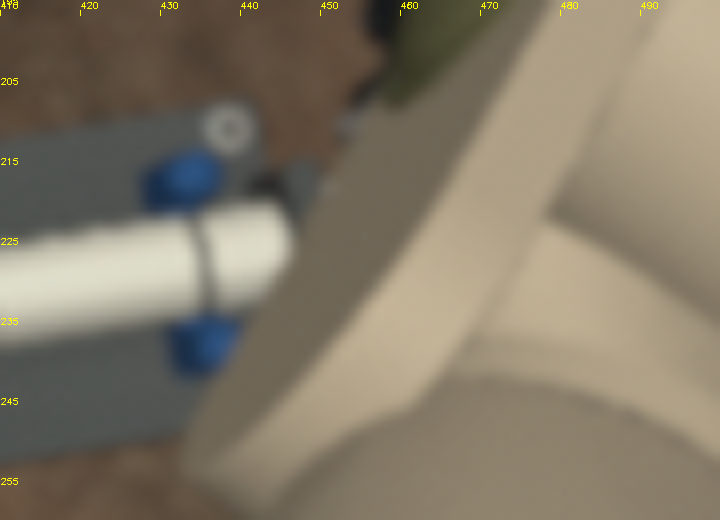

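View pics/s9.png

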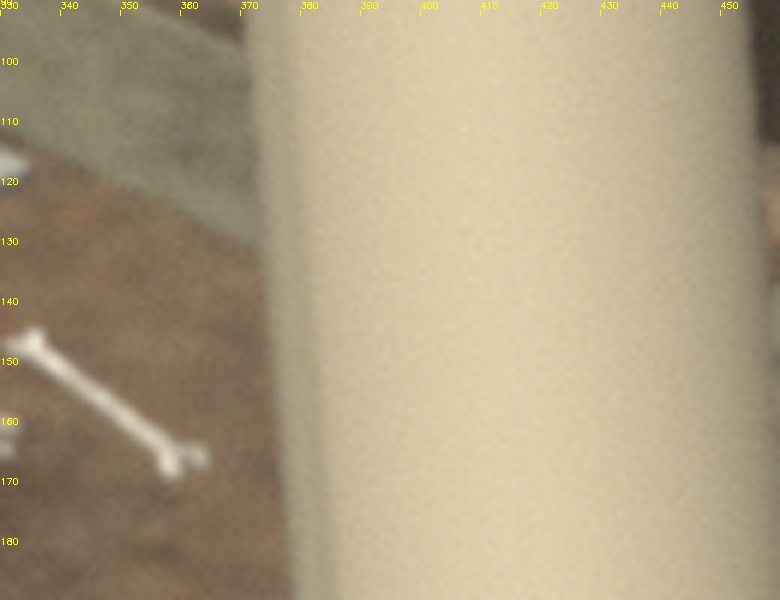

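```bash
python3 -m jog '[[[0,0,0,-0.0005,0,0,0.03],[0,0,0,0,0,0,0.015],[0,0,0,0,0,0,0.008],[0,0,0,0,0,0,0.005],[0,0,0,0,0,0,0.005],[0,0,0,0,0,0,0.005]]]' 60
```

```text
t: 12.0
ee_pos: [0.5446, -0.2585, 0.0277]
eef_rot: [0.0, 0.648, 0.762, 0.0]
force: [2.7, 0.3, 2.2]
width: 0.014
```

```bash
for i in 1; do python3 -m jog '[[[0,0,0,0.0005,-0.003,0,0.005],[0,0,0,0.0005,-0.003,0,0.005],[0,0,0,0,0,0,0.005],[0,0,0,0,0,0,0.005]]]'; done; python3 -m jog '[[[0,0,0,0.0005,-0.003,0,0.005],[0,0,0,0.0005,-0.003,0,0.005],[0,0,0,0,0,0,0.005],[0,0,0,0,0,0,0.005]]]'; python3 -m jog '[[[0,0,0,0.0005,-0.003,0,0.005],[0,0,0,0.0005,-0.003,0,0.005],[0,0,0,0,0,0,0.005],[0,0,0,0,0,0,0.005]]]'
```

```text
t: 12.4
ee_pos: [0.5452, -0.2642, 0.0274]
eef_rot: [-0.0, 0.648, 0.762, 0.0]
force: [1.7, 3.4, 2.8]
width: 0.014
t: 12.8
ee_pos: [0.546, -0.2704, 0.0274]
eef_rot: [-0.0, 0.648, 0.762, -0.0]
force: [-1.5, 3.0, 3.1]
width: 0.0138
t: 13.2
ee_pos: [0.5471, -0.2763, 0.0274]
eef_rot: [-0.0, 0.648, 0.762, -0.0]
force: [-2.6, 4.9, 2.4]
width: 0.0141
```

```bash
python3 -m jog '[[[0,0,0,0.0009,-0.006,0,0.005],[0,0,0,0.0009,-0.006,0,0.005],[0,0,0,0.0009,-0.006,0,0.005],[0,0,0,0,0,0,0.005],[0,0,0,0,0,0,0.005]]]';python3 - <<'E'
from h import *
st()
for n in('top','scene'):cv2.imwrite(f'pics/{n}10.png',env.capture(n)[:,:,::-1])
crop('pics/top10.png','pics/t10.png',370,190,110,75,7)
st()
E
```

```text
t: 13.7
ee_pos: [0.5497, -0.2938, 0.0272]
eef_rot: [-0.001, 0.648, 0.762, 0.0]
force: [-1.8, 6.0, 1.4]
width: 0.014
13.7 [ 0.5497 -0.2938  0.0272] [-7.000e-04  6.479e-01  7.618e-01  2.000e-04] F [-1.84  5.99  1.44] w 0.014 q [-0.68  0.71  1.34  0.    1.09 -0.84]
13.8 [ 0.5497 -0.2936  0.0272] [-8.000e-04  6.478e-01  7.618e-01  2.000e-04] F [-0.92  6.27  1.81] w 0.0139 q [-0.68  0.71  1.34  0.    1.09 -0.84]
```

View pics/t10.png

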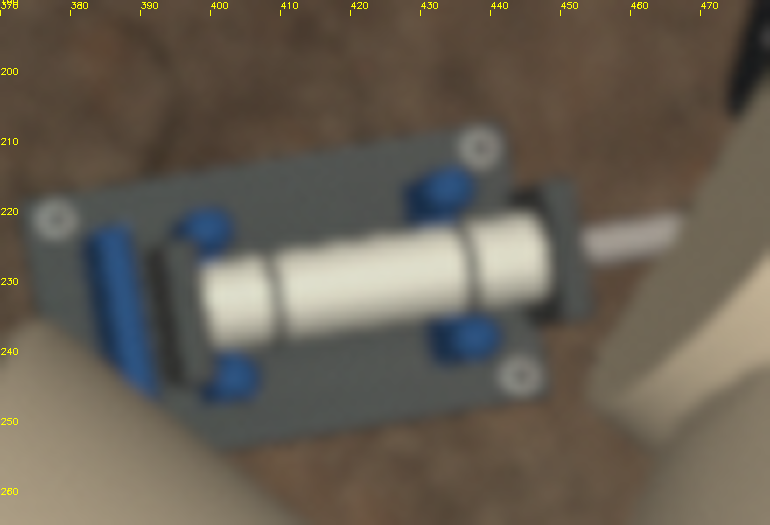

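View pics/scene10.png

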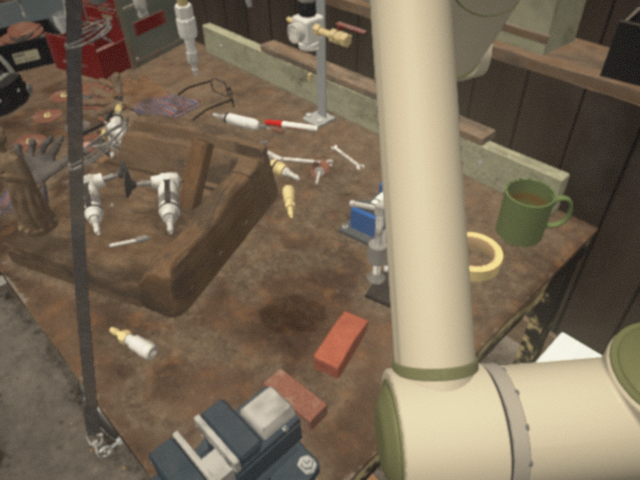

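```bash
python3 -m jog '[[[0,0,0,0.0008,-0.005,0,0.005],[0,0,0,0.0008,-0.005,0,0.005],[0,0,0,0.0008,-0.005,0,0.005],[0,0,0,0,0,0,0.005],[0,0,0,0,0,0,0.005]]]';python3 - <<'E'
from h import *
st()
cv2.imwrite('pics/top11.png',env.capture('top')[:,:,::-1])
crop('pics/top11.png','pics/t11.png',435,205,50,40,15);crop('pics/top11.png','pics/t11b.png',370,200,50,60,10)
E
```

```text
t: 14.3
ee_pos: [0.552, -0.3082, 0.027]
eef_rot: [-0.001, 0.648, 0.762, 0.0]
force: [-2.0, 7.7, 1.7]
width: 0.0139
14.3 [ 0.552  -0.3082  0.027 ] [-1.300e-03  6.478e-01  7.618e-01  4.000e-04] F [-2.04  7.67  1.66] w 0.0139 q [-0.7   0.72  1.31  0.    1.11 -0.86]
```

View pics/t11.png

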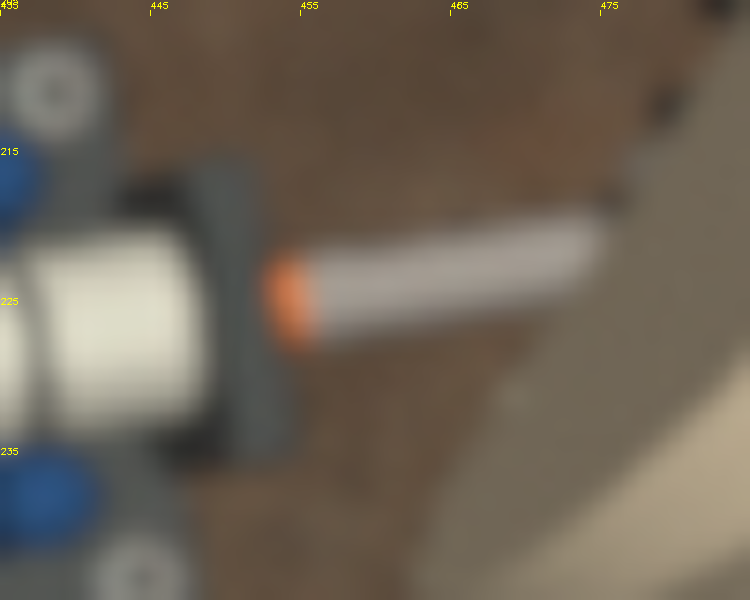

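View pics/t11b.png

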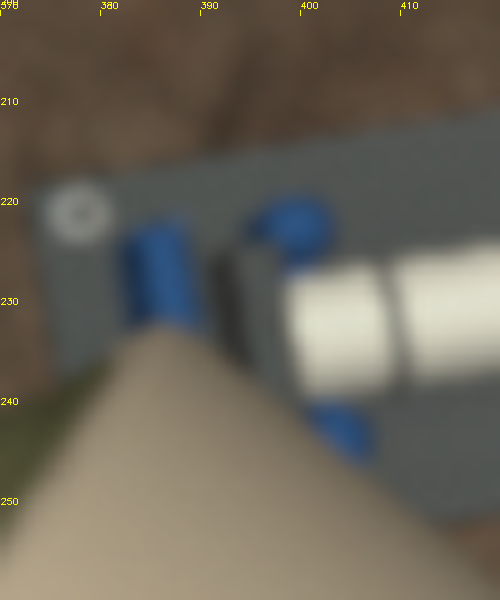

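Run:
```python
from h import *
c=np.radians(-80.8);g=np.array([np.cos(c),np.sin(c),0]);l=np.array([-g[1],g[0],0]);o=np.array([.5308,-.174,0])
def P(n,x,y,z,s=15,u0=435,v0=205):
  p=px2w('top',u0+x/s-.45,v0+y/s-.45,z)-o;print(n,'axial',round(p@g*1e3,1),'lat',round(p@l*1e3,1))
P('band edge (front) mid',318,297,.051);P('band rear visible',272,303,.051)
P('collar outer top at rod',275,330,.066);P('collar outer top up',248,165,.066);P('collar outer top dn',298,455,.066);P('collar inner top',195,170,.066)
P('tail outer top',238,270,.066,10,370,200);P('tail inner top',287,310,.066,10,370,200)
```

```text
band edge (front) mid axial 72.4 lat -1.2
band rear visible axial 66.1 lat -0.9
collar outer top at rod axial 61.7 lat -5.0
collar outer top up axial 62.1 lat 17.4
collar outer top dn axial 61.7 lat -22.0
collar inner top axial 55.0 lat 17.9
tail outer top axial -55.6 lat 14.9
tail inner top axial -47.3 lat 5.4
```

Run:
```python
from h import *
im=cv2.imread('pics/top11.png').astype(float)
a=w2px('top',np.array([[.5308,-.174,.051]])+np.array([[np.cos(np.radians(-80.8)),np.sin(np.radians(-80.8)),0]])*np.arange(.058,.084,.001)[:,None]+[-.001,0,0]).astype(np.float32)
v=cv2.remap(im.astype(np.float32),a[:,0],a[:,1],cv2.INTER_LINEAR)[:,0] if 0 else np.array([cv2.getRectSubPix(im.astype(np.float32),(1,1),(float(p[0]),float(p[1])))[0,0] for p in a])
for x,q in zip(range(58,84),v): print(x,(q[2]-q[0]).round())
s=st();print(np.array([-.16,.987])@s['force'][:2])
```

```text
58 7.0
59 3.0
60 1.0
61 0.0
62 2.0
63 6.0
64 21.0
65 39.0
66 67.0
67 94.0
68 104.0
69 113.0
70 95.0
71 76.0
72 55.0
73 35.0
74 26.0
75 18.0
76 17.0
77 17.0
78 17.0
79 16.0
80 16.0
81 16.0
82 16.0
83 16.0
14.35 [ 0.552  -0.3081  0.027 ] [-1.300e-03  6.477e-01  7.619e-01  5.000e-04] F [-1.79  8.22  0.78] w 0.014 q [-0.7   0.72  1.31  0.    1.11 -0.86]
8.402466584477073
```

Run:
```python
from h import *
env.sign_off();st()
```

```text
the job is handed in; nothing more can be done
the job is handed in; nothing more can be done
```

I laid the gauge in the cradle, let go of it, then pulled the plunger out by the knob. I handed the job in at about 14.4 s with the arm still holding it there; no verdict was reported.

- **Placing:** In the top view taken after letting go, the tail collar sits in the gap between the end wall and the first saddle. The tube lies in both saddles and the knob sticks out of the open end. On pulling, the tube slid about 4 mm until the collar bore on the saddle.
- **Plunger:** In the last picture the orange band shows at the tube's mouth next to the bare rod. Three estimates of how far it is out agree to about 2 mm, against the 47 mm wanted:

| Estimate | Plunger out |
|---|---|
| Tool travel less the tube's slide | about 46.5 mm |
| Pull force, 7.9–8.4 N | about 46–50 mm |
| Band edge in the top view | about 48 mm |

- **Less certain:** The front collar hides part of the band from the top camera, so that estimate includes a correction. The arm blocked the scene camera's view of the tube's mouth, so I could not check the band from there.
- **Other things on the bench:** I did not touch the other items. I did not measure their positions again at the end.

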